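# Stand a circuit card in the test stand and lock it

## Robot

A 6-joint arm with a two-finger parallel gripper is mounted at the origin on the work surface. World frame = base frame: x ahead of the robot, y to its left, z up, the work surface at z = 0. Lengths are in m, angles in degrees, forces in N, time in s.
With the tool pointing down it reaches from about 0.4 to 0.825 m from the base axis. Payload 7 kg.
Tool frame: the origin (TCP) lies midway between the tips of the shut fingers; the grasp point (between the pads) lies 19 mm behind it (ctrl.hold_point_z is the distance from the TCP to the grasp point, in m); z points along the fingers, y is the line along which they close (so a half turn about z gives the same grasp; the last joint's range is limited). The gripper opens to 88 mm and grips with 3 to 60 N. Pads are 19 mm wide; open, the fingers measure 130 mm over their backs; the gripper's body (78 mm by 193 mm) begins 47 mm behind the grasp point.
Start: joints at [-49.039, 20.546, 0.682, 0, -70.136, -16.507], TCP at [0.279, -0.614, 0.227] pointing down, gripper open.
Joint ranges: [-176.03, 176.03], [-82.01, 121.73], [-58.28, 71.71], [-173.87, 95.51], [-174.79, -0.11], [-173.66, 173.66]. Speed limits (degrees/s): [136.94, 136.94, 172.46, 180, 180, 180].

## Interface

Orientations are given as [roll, pitch, yaw] about the fixed x, y, z axes, in that order (R = Rz(yaw) Ry(pitch) Rx(roll)).
In Python, from plant import ctrl gives the robot as it stands.
- The arm moves only by the tool apply_moves, never from a script. Its argument "deltas" is a list of rows, each an object with "fingers": the finger opening in mm, from 0 to 87.6; "delta_pos": the shift along the tool's x, y, z in mm, a list of three; "angular": the turn, a rotation vector about the tool's x, y, z in degrees, a list of three. A call has 1 to 10 rows; each row is the pose to reach, as a shift and turn from the pose commanded when the call began, along the tool's axes at that moment; what a row does not reach only later rows make up. A row lasts 1/10 s, in which the tool goes at most 50 mm and 8.59 degrees, less where a joint would pass 70% of its speed; a pose out of reach is approached as far as the arm can. A call with a gripper value outside its range is refused whole. The fingers move at their own pace and stop on an object; the grip force is fixed at half the most. Time passes only in rows, so rows that repeat a pose let the fingers close. It gives the time, the measured TCP pose, the force, the opening and the grip force at its end, in the units of the state.
- ctrl.get_obs(): the state, without advancing time (a new reading comes with each control period).
- ctrl.snapshot(name): name is "scene" or "top" or "wrist"; returns the picture (480x640x3 uint8, red, green, blue); there is no depth.
- ctrl.camera_params(name): a dict with "fx", "fy", "cx", "cy" (pixels), "cam_to_world" (4x4, takes a point from camera to world coordinates); the wrist camera has in their place "mount" (4x4, takes a point from camera to tool coordinates, whose origin is the TCP and whose axes are the flange's). Camera axes: x right, y up, looking along -z (the intrinsics and any distortion apply to the point x, -y, -z); pixel columns grow to the right and rows downward; lengths in m; the calibration is good to about 2 mm. The wrist camera is an equidistant fisheye: a pixel r from the principal point sees the ray r / f radians off the axis. A picture is of the moment at which its call begins: read the wrist's pose just before it. camera_params takes no time and is no camera call.
- ctrl.close_job(): hands the job in; it is judged then, once.
The state is a dict: "clock": time; "joint_pos": joint angles; "qvel": joint speeds; "tau": joint torques, N m; "tool_pos": TCP position; "orientation": TCP orientation; "force": force on the tool from outside, world axes, zero at the start; "moment": the same for the moment, N m; "opening": finger opening in m; "gripper_force": force on a finger pad.
Only numpy, scipy, OpenCV 4.12 (cv2) and the standard library are available. Lean on these libraries where they do the work, as an engineer would, in place of code of your own. Each camera call takes 0.05 s, during which the arm holds its last target. There are 200 camera calls.

## Task

Take the green circuit card out of the black rack by its black handle and stand it in the grey test stand with its chips still facing the stand's front: lean its top forward so that the lower edge enters the slot while the top clears the two orange hooks, then straighten it so that it rests back against the two posts under the hooks. Then swing the red clip all the way round in front of the card to lock it in, and let go. Leave the blue card standing in the rack.

Things in the scene. Friction and masses are not known exactly. Their poses are not given: they have to be found in the camera images.
- card: Green circuit card: stiff plate 5 mm thick (its x), 140 wide (y), 90 high (z), about 0.18 kg; brass strip along the lower edge. Chips up to 6 mm tall on its -x face only, 43 to 73 mm above the lower edge. Black handle on top. Origin: middle of the lower edge, z up the card. It starts upright in either slot of the rack, chips towards the robot's side.
- card_grip (a point): Centre of the card's black handle, 106 mm above the lower edge, in the middle of the top edge. Handle: 12 mm thick (card's x), 44 mm wide (y), 86 to 120 mm above the lower edge; grasp it across the 12 mm. Same axes as the card.
- card_edge (a point): Middle of the card's lower edge (same point as the card's origin).
- card_face (a point): Point on the chip side of the card: 8.5 mm towards the card's -x from its mid plane, 60 mm above the lower edge.
- stand: Test stand, grey and aluminium, fixed to the table: 105 mm deep (x -45 to +60), 210 wide (y). Origin under it on the table, z up; its front (-x) faces roughly to the robot. It has a slot along y, two posts with orange hooks behind it, and end cheeks (x -4 to +26, up to 106 mm high) at y = +-(76 to 82), leaving the card 6 mm on each side.
- stand_slot (a point): Middle of the slot's floor, 10 mm above the table, axes as the stand. The slot is 11 mm wide (x +-5.5). The block in front of it is 18 mm high above the table with a 4 mm bevel into the slot, the one behind 22 mm high.
- stand_hook (a point): Front lower edge of the +y orange hook, at the stand's (-8, 60.5, 106) mm; the other is at y = -60.5. Each hook spans 31 mm in y, x -8 to +26, and is 8 mm thick. They block lowering the card upright; leaned with its top 15 to 25 degrees towards -x and lowered along its own plane, it clears them. With its edge on the slot floor it turns upright beneath them, 5 mm to spare.
- stand_post (a point): Top of the front face of the +y post, at the stand's (10, 60, 106) mm; posts are at y = +-(47 to 73) and open between them. In the finished pose the card's top edge rests back against both faces, the card leaning back (+x) 3 to 7 degrees; it stays so by itself when released.
- clip (a joint): Red swing clip on a vertical pivot at the stand's (-24, -90) mm. Angle in rad: 0 = open, arm pointing to the stand's -x; it grows clockwise seen from above; 1.57 = closed, arm pointing to +y in front of the card (stops at 1.6 and -0.6). Friction holds it where it is left: about 1 N at the pin. Starts between -0.5 and -0.05.
- clip_pin (a point): Grip point on the clip's upright red pin: 14 mm in diameter, 50 mm from the pivot axis, 132 mm above the table. The pin stands 90 to 147 mm above the table on the end of the clip's arm (80 to 90 mm above the table). Can be pinched from above or pushed.
- rack: Black rack fixed to the table, 180 mm (x) by 110 mm (y), origin under its middle. Two slots along its y at x = -45 and +45 mm, 7 mm wide, floor 10 mm above the table, grey rails beside them 40 mm above the table. One holds the green card, the other the blue one.
- blue_card: Blue circuit card, same plate as the green one (5 x 140 x 90 mm), no handle; stays standing in the other slot of the rack. Origin: middle of the lower edge.
Things that resemble listed ones, but are neither listed nor needed, are in the scene too. There is more than one size of the blue_card; the job needs the largest.

How it is judged:
By the outcome, as a careful person would: the job done as asked, in the order asked, and still so for the second after the job is handed in, with the robot touching nothing.
It also fails if it takes over 56 s, if anything falls off the work surface, if the arm or the gripper's body presses on something with over 40 N, if the wrist force passes 120 N, or if a joint passes its speed limit or range.

## Working session

There is one attempt and no reset: what is moved stays moved. The work goes in short steps, Python scripts to look and compute and a tool call to move; the robot and the scene stay as the last step left them, time stands still between calls to the robot, and variables do not carry over. Pictures are saved under pics/ and viewed, at most 10 in all, crops included, and the job is handed in when it is done.

Besides the shell and the picture viewer there is one more tool, called after "Call:" as name([rows], argument=value, ...), one row to a line, values as JSON. apply_moves: Moves the arm, as the interface text tells. Its arguments: {"type":"object","properties":{"deltas":{"type":"array"}},"required":["deltas"]}

```bash
ls; mkdir -p pics
python3 - <<'E'
from plant import ctrl
import cv2,numpy as np
np.set_printoptions(precision=4,suppress=True)
print(ctrl.get_obs(),ctrl.hold_point_z)
for n in("scene","top"):
    im=ctrl.snapshot(n);cv2.imwrite(f"pics/{n}0.png",im[:,:,::-1]);p=ctrl.camera_params(n);print(n,p)
print(ctrl.camera_params("wrist"))
E
```

```text
pics
{'clock': 0.0, 'joint_pos': array([-49.0392,  20.5929,   0.6335,  -0.0187, -70.1364, -16.5085]), 'qvel': array([-0.0414,  0.0013, -0.0345,  0.0657, -0.0192, -0.0332]), 'tau': array([  0.0006, -58.2728,  29.3045,   6.9972,   0.0068,  -0.0001]), 'tool_pos': array([ 0.2792, -0.614 ,  0.2256]), 'orientation': array([ 179.9031,   -0.0104, -155.554 ]), 'force': array([-0.509 ,  0.165 , -0.1895]), 'moment': array([-0.0359, -0.033 ,  0.023 ]), 'gripper_force': 0.0, 'opening': 0.08762726894728969} 0.0188
scene {'fx': 566.8482006630529, 'fy': 566.8482006630529, 'cx': 320.97439576805556, 'cy': 249.48331805540172, 'cam_to_world': array([[-0.7019, -0.6114,  0.3653,  0.904 ],
       [ 0.7122, -0.5966,  0.37  ,  0.3296],
       [-0.0083,  0.5199,  0.8542,  0.9069],
       [ 0.    ,  0.    ,  0.    ,  1.    ]])}
top {'fx': 574.8668315751984, 'fy': 574.8668315751984, 'cx': 318.1367590721763, 'cy': 243.1971397562765, 'cam_to_world': array([[-0.0071,  0.9881, -0.1539,  0.3888],
       [-0.9999, -0.0047,  0.0157,  0.0068],
       [ 0.0148,  0.154 ,  0.988 ,  1.2395],
       [ 0.    ,  0.    ,  0.    ,  1.    ]])}
{'fx': 371.64829954431775, 'fy': 371.64829954431775, 'cx': 317.37307936825346, 'cy': 234.1437889145756, 'mount': array([[ 0.0003,  0.9623,  0.2721,  0.0735],
       [ 1.    , -0.0002, -0.0003, -0.0005],
       [-0.0003,  0.2721, -0.9623, -0.1582],
       [ 0.    ,  0.    ,  0.    ,  1.    ]])}
```

View pics/scene0.png

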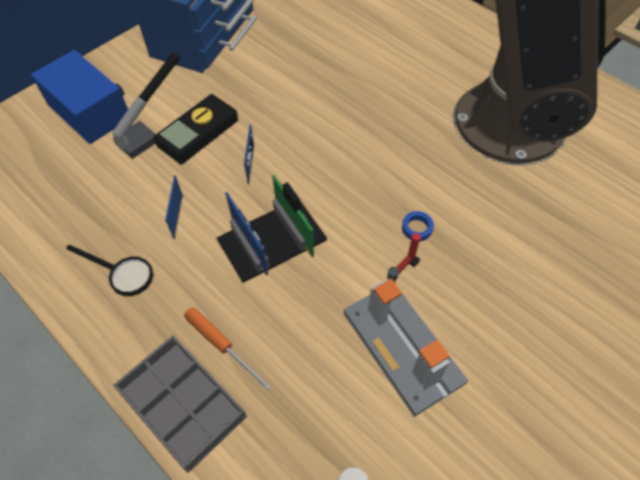

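View pics/top0.png

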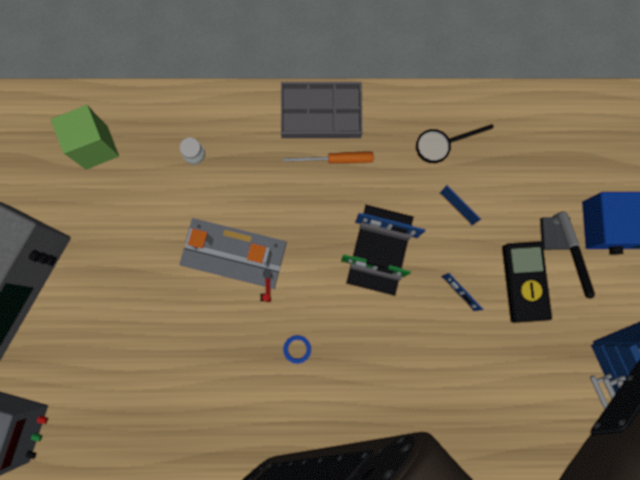

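Scene and top views agree. The green card is in the rack's near (-x) slot, at top (375,266) and scene (293,215). The large blue card is in the other slot, top (390,225). The stand is at top (233,253), with hooks at (197,238) and (257,253) and the clip pin at about (266,296).
Possible mix-ups: the green cube at top (85,137), small blue cards at (460,205) and (462,292), and the blue ring at (297,349). I choose the green card with the black handle in the rack.

```bash
cat > h.py <<'E'
from plant import ctrl
import cv2,numpy as np
from scipy.spatial.transform import Rotation as R
np.set_printoptions(precision=4,suppress=True)
def ray(n,u,v,T=None):
    p=ctrl.camera_params(n);a=(u-p['cx'])/p['fx'];b=(v-p['cy'])/p['fy']
    if n=='wrist':
        r=np.hypot(a,b);d=np.array([a/r*np.sin(r),-b/r*np.sin(r),-np.cos(r)]) if r>0 else np.array([0,0,-1.]);M=T@p['mount']
    else: d=np.array([a,-b,-1.]);M=p['cam_to_world']
    d=M[:3,:3]@d;return M[:3,3],d/np.linalg.norm(d)
def onz(n,u,v,z,T=None):
    o,d=ray(n,u,v,T);return o+d*(z-o[2])/d[2]
def tri(r1,r2):
    (o,d),(p,e)=r1,r2;s=np.linalg.lstsq(np.c_[d,-e],p-o,rcond=None)[0];A=o+d*s[0];B=p+e*s[1];return (A+B)/2,np.linalg.norm(A-B)
def proj(n,X,T=None):
    p=ctrl.camera_params(n);M=p['cam_to_world'] if n!='wrist' else T@p['mount'];c=M[:3,:3].T@(np.asarray(X)-M[:3,3])
    x,y,z=c[0],-c[1],-c[2]
    if n=='wrist': r=np.hypot(x,y);t=np.arctan2(r,z);a,b=x/r*t,y/r*t
    else:a,b=x/z,y/z
    return np.array([p['cx']+p['fx']*a,p['cy']+p['fy']*b])
def tool():
    o=ctrl.get_obs();T=np.eye(4);T[:3,:3]=R.from_euler('xyz',o['orientation'],degrees=True).as_matrix();T[:3,3]=o['tool_pos'];return T
def mask(im,c):
    h=cv2.cvtColor(im,cv2.COLOR_RGB2HSV).astype(int);H,S,V=h[...,0],h[...,1],h[...,2]
    m={'orange':(H>4)&(H<14)&(S>175)&(V>130),'red':((H<4)|(H>174))&(S>150)&(V>50),'green':(H>50)&(H<80)&(S>90)&(V>25),'blue':(H>102)&(H<118)&(S>130)}[c]
    return m.astype(np.uint8)
def blobs(m,a=12):
    n,l,s,c=cv2.connectedComponentsWithStats(m);return [(s[i,4],c[i],s[i,:4]) for i in range(1,n) if s[i,4]>=a]
def goto(X,Rm,T=None):
    "delta_pos mm and rotvec deg, tool axes, from pose T"
    T=tool() if T is None else T
    return T[:3,:3].T@(np.asarray(X)-T[:3,3])*1e3, R.from_matrix(T[:3,:3].T@Rm).as_rotvec(degrees=True)
E
python3 - <<'E'
from h import *
for n in("scene","top"):
    im=cv2.imread(f"pics/{n}0.png")[:,:,::-1].copy()
    for c in('orange','red','green'):
        for b in blobs(mask(im,c)):
            print(n,c,b, onz(n,*b[1],{'orange':.114,'red':.12,'green':.1}[c]))
im=cv2.imread("pics/top0.png");a=cv2.resize(im[190:310,170:430],None,fx=3,fy=3,interpolation=cv2.INTER_CUBIC);cv2.imwrite("pics/c1.png",a)
E
```

```text
scene orange (np.int32(270), array([387.2111, 291.0296]), array([376, 280,  23,  22], dtype=int32)) [0.5467 0.1138 0.114 ]
scene orange (np.int32(563), array([207.048 , 328.7957]), array([186, 309,  44,  41], dtype=int32)) [ 0.7852 -0.0386  0.114 ]
scene orange (np.int32(61), array([429.0164, 351.4918]), array([422, 347,  16,  12], dtype=int32)) [0.5791 0.2236 0.114 ]
scene orange (np.int32(44), array([433.2955, 359.1136]), array([428, 354,  12,  11], dtype=int32)) [0.5839 0.2355 0.114 ]
scene red (np.int32(218), array([410.2661, 251.344 ]), array([398, 234,  22,  37], dtype=int32)) [0.469  0.0947 0.12  ]
scene green (np.int32(744), array([295.7782, 216.3898]), array([273, 176,  41,  79], dtype=int32)) [ 0.5417 -0.0981  0.1   ]
top orange (np.int32(369), array([350.3767, 157.9268]), array([329, 154,  44,   9], dtype=int32)) [ 0.739  -0.0779  0.114 ]
top orange (np.int32(216), array([197.2407, 238.2454]), array([189, 230,  17,  17], dtype=int32)) [0.5752 0.2279 0.114 ]
top orange (np.int32(209), array([255.9282, 252.5837]), array([248, 244,  17,  18], dtype=int32)) [0.546  0.1117 0.114 ]
top red (np.int32(97), array([266.6392, 290.9794]), array([262, 279,   8,  22], dtype=int32)) [0.4697 0.0897 0.12  ]
top red (np.int32(56), array([ 40.9821, 419.4107]), array([ 37, 416,  10,   8], dtype=int32)) [0.2325 0.5091 0.12  ]
top green (np.int32(113), array([353.9292, 258.3894]), array([342, 255,  26,   8], dtype=int32)) [ 0.5352 -0.0828  0.1   ]
top green (np.int32(17), array([368.8824, 264.8235]), array([367, 263,   6,   4], dtype=int32)) [ 0.5221 -0.1124  0.1   ]
top green (np.int32(119), array([397.3109, 269.479 ]), array([387, 265,  23,  11], dtype=int32)) [ 0.5124 -0.1691  0.1   ]
top green (np.int32(66), array([ 35.1818, 436.7879]), array([ 30, 433,  11,   8], dtype=int32)) [0.198  0.5269 0.1   ]
```

View pics/c1.png

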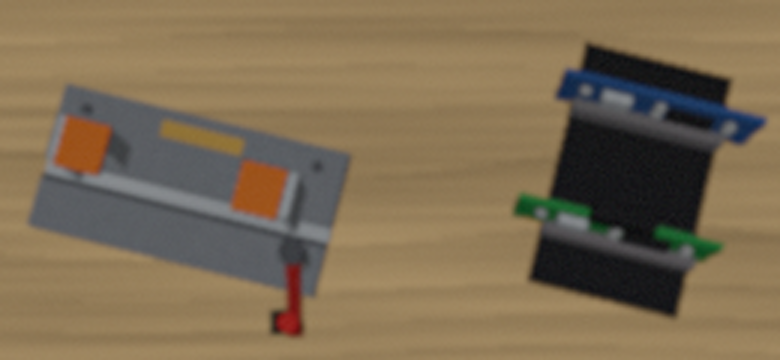

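Run:
```python
from h import *
Rm=R.from_euler('xyz',[180,0,-104.2],degrees=True).as_matrix()
print(goto([.54,.165,.26],Rm))
print(goto([.524,-.126,.235],Rm))
```

```text
(array([-559.8248,  601.3114,  -33.467 ]), array([  0.0844,   0.0315, -51.3503]))
(array([-424.82  ,  342.9915,   -8.8393]), array([  0.0844,   0.0315, -51.3503]))
```

Call:
apply_moves([
  {"fingers": 87.6,"delta_pos": [-560,601,-34],"angular": [0,0,-51.3]},
  {"fingers": 87.6,"delta_pos": [-560,601,-34],"angular": [0,0,-51.3]},
  {"fingers": 87.6,"delta_pos": [-560,601,-34],"angular": [0,0,-51.3]},
  {"fingers": 87.6,"delta_pos": [-560,601,-34],"angular": [0,0,-51.3]},
  {"fingers": 87.6,"delta_pos": [-560,601,-34],"angular": [0,0,-51.3]},
  {"fingers": 87.6,"delta_pos": [-560,601,-34],"angular": [0,0,-51.3]},
  {"fingers": 87.6,"delta_pos": [-560,601,-34],"angular": [0,0,-51.3]},
  {"fingers": 87.6,"delta_pos": [-560,601,-34],"angular": [0,0,-51.3]},
  {"fingers": 87.6,"delta_pos": [-560,601,-34],"angular": [0,0,-51.3]},
  {"fingers": 87.6,"delta_pos": [-560,601,-34],"angular": [0,0,-51.3]},
])

```text
clock: 1.1
tool_pos: [0.4381, -0.1387, 0.2474]
orientation: [-180.0, 0.0, -104.2]
force: [1.5, -0.6, -0.5]
opening: 0.0874
gripper_force: 0.0
```

Run:
```python
from h import *
o=ctrl.get_obs();print(o['clock'],o['tool_pos'],o['orientation'],o['joint_pos'])
Rm=R.from_euler('xyz',[180,0,-104.2],degrees=True).as_matrix()
print(goto([.54,.165,.26],Rm))
```

```text
1.1 [ 0.4381 -0.1387  0.2474] [-179.9785    0.0149 -104.246 ] [  7.0919  -1.1377 -23.2886  -0.0065 -67.8237 -21.3355]
(array([-319.4806,  -24.0468,  -12.4868]), array([-0.0215,  0.0148, -0.046 ]))
```

Call:
apply_moves([
  {"fingers": 87.6,"delta_pos": [-320,-24,-12],"angular": [0,0,0]},
  {"fingers": 87.6,"delta_pos": [-320,-24,-12],"angular": [0,0,0]},
  {"fingers": 87.6,"delta_pos": [-320,-24,-12],"angular": [0,0,0]},
  {"fingers": 87.6,"delta_pos": [-320,-24,-12],"angular": [0,0,0]},
  {"fingers": 87.6,"delta_pos": [-320,-24,-12],"angular": [0,0,0]},
  {"fingers": 87.6,"delta_pos": [-320,-24,-12],"angular": [0,0,0]},
  {"fingers": 87.6,"delta_pos": [-320,-24,-12],"angular": [0,0,0]},
  {"fingers": 87.6,"delta_pos": [-320,-24,-12],"angular": [0,0,0]},
  {"fingers": 87.6,"delta_pos": [-320,-24,-12],"angular": [0,0,0]},
])

```text
clock: 2.0
tool_pos: [0.5397, 0.1635, 0.2585]
orientation: [179.9, -0.1, -104.2]
force: [-0.1, -0.5, 0.0]
opening: 0.0875
gripper_force: 0.0
```

Run:
```python
from h import *
T=tool();np.save("Tst.npy",T);im=ctrl.snapshot("wrist");cv2.imwrite("pics/w1.png",im[:,:,::-1])
print(T)
for c,z in(('orange',.114),('red',.147)):
    for b in blobs(mask(im,c),60): print(c,b,onz('wrist',*b[1],z,T))
Rm=R.from_euler('xyz',[180,0,-104.5],degrees=True).as_matrix()
print(goto([.524,-.126,.235],Rm))
```

```text
[[-0.2454 -0.9694 -0.0014  0.5397]
 [-0.9694  0.2454 -0.0008  0.1635]
 [ 0.0011  0.0012 -1.      0.2585]
 [ 0.      0.      0.      1.    ]]
orange (np.int32(1053), array([84.8632, 57.7977]), array([72, 23, 28, 73], dtype=int32)) [ 0.7088 -0.0413  0.114 ]
orange (np.int32(1363), array([295.0044, 162.9751]), array([276, 146,  39,  35], dtype=int32)) [0.5454 0.112  0.114 ]
orange (np.int32(929), array([296.6103, 295.2487]), array([279, 282,  36,  27], dtype=int32)) [0.5745 0.2254 0.114 ]
red (np.int32(727), array([381.8556, 114.9271]), array([345, 102,  67,  27], dtype=int32)) [0.4732 0.0906 0.147 ]
(array([283.8256, -55.9805,  24.0064]), array([ 0.0451, -0.043 ,  0.2476]))
```

View pics/w1.png

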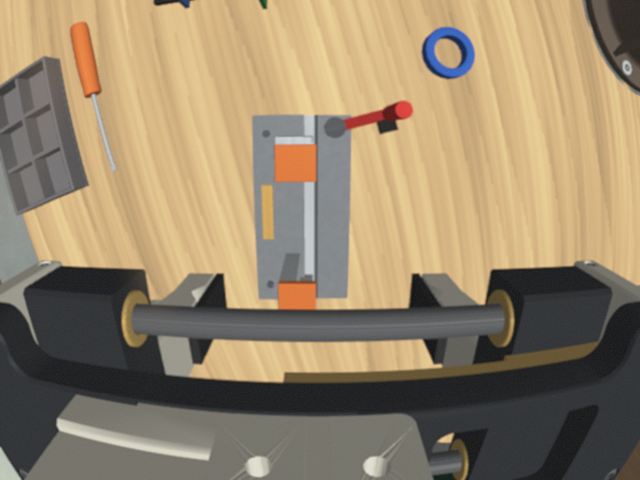

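The wrist view shows the -y hook at (295,163), agreeing with the top camera to 1 mm, and the pin's top at (403,109); the gripper hides part of the +y hook. Next is the card.

Run:
```python
from h import *
T=np.load("Tst.npy")
a=onz('wrist',315.5,163,.114,T);b=onz('wrist',315.5,295,.114,T);print(a,b,np.degrees(np.arctan2(*(b-a)[:2])))
print(onz('wrist',403,109,.147,T))
```

```text
[0.5293 0.1162 0.114 ] [0.558  0.2293 0.114 ] 14.264742490837465
[0.4568 0.0895 0.147 ]
```

Call:
apply_moves([
  {"fingers": 87.6,"delta_pos": [284,-56,24],"angular": [0,0,0.2]},
  {"fingers": 87.6,"delta_pos": [284,-56,24],"angular": [0,0,0.2]},
  {"fingers": 87.6,"delta_pos": [284,-56,24],"angular": [0,0,0.2]},
  {"fingers": 87.6,"delta_pos": [284,-56,24],"angular": [0,0,0.2]},
  {"fingers": 87.6,"delta_pos": [284,-56,24],"angular": [0,0,0.2]},
  {"fingers": 87.6,"delta_pos": [284,-56,24],"angular": [0,0,0.2]},
  {"fingers": 87.6,"delta_pos": [284,-56,24],"angular": [0,0,0.2]},
  {"fingers": 87.6,"delta_pos": [284,-56,24],"angular": [0,0,0.2]},
])

```text
clock: 2.85
tool_pos: [0.5234, -0.1275, 0.2354]
orientation: [-180.0, 0.0, -104.7]
force: [-0.4, 0.2, 0.3]
opening: 0.0878
gripper_force: 0.0
```

Run:
```python
from h import *
T=tool();np.save("Tca.npy",T);im=ctrl.snapshot("wrist");cv2.imwrite("pics/w2.png",im[:,:,::-1])
print(T)
for b in blobs(mask(im,'green'),60): print(b,onz('wrist',*b[1],.1,T))
```

```text
[[-0.2533 -0.9674  0.0001  0.5234]
 [-0.9674  0.2533  0.0001 -0.1275]
 [-0.0001 -0.0001 -1.      0.2354]
 [ 0.      0.      0.      1.    ]]
(np.int32(394), array([315.7056, 169.2157]), array([312, 137,   8,  62], dtype=int32)) [ 0.5137 -0.1705  0.1   ]
(np.int32(176), array([315.6932, 279.75  ]), array([314, 260,   5,  41], dtype=int32)) [ 0.5375 -0.0797  0.1   ]
```

View pics/w2.png

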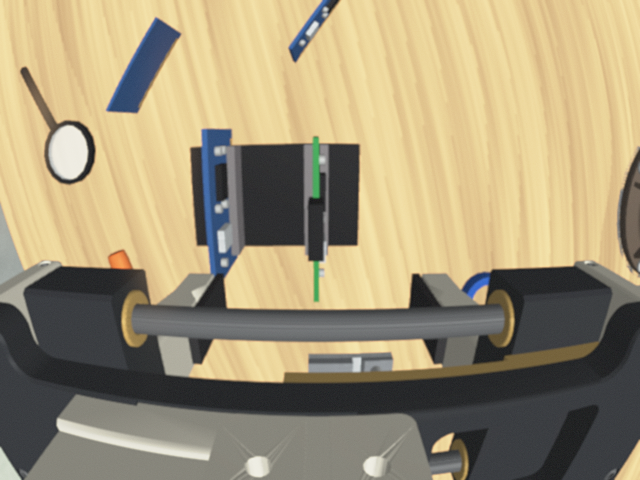

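The wrist view shows the black handle at columns 308–324, rows 198–260, with the green plate's ends at rows 137 and 301. The large blue card stands at column 215, well clear.

Run:
```python
from h import *
T=np.load("Tca.npy");im=cv2.imread("pics/w2.png")
g=cv2.cvtColor(im,cv2.COLOR_BGR2GRAY);print(g[240,298:334],g[190:206,316],g[252:270,316])
a=onz('wrist',316,198,.13,T);b=onz('wrist',316,260.5,.13,T);print(a,b,np.linalg.norm(a-b),(a+b)/2)
a=onz('wrist',315.8,137,.1,T);b=onz('wrist',316.5,301,.1,T);print(a,b,np.linalg.norm(a-b),(a+b)/2,np.degrees(np.arctan2(*(b-a)[:2])))
b=onz('wrist',307,240,.13,T);a=onz('wrist',325,240,.13,T);print('w',np.linalg.norm(a-b),(a+b)/2)
```

```text
[ 44  44  45  48  44  58  87 118 131 115  75  45  43  44  44  46  49  44
  43  49  45  46  50  46  53  78 110 133 139 122  88  51  44  45  48  44] [132 134 133 133 133 134 130 105  69  34  28  28  31  34  38  44] [ 48  44  49  47  43  45  43  47  62  98 119 128 126 126 127 128 130 127]
[ 0.5178 -0.1532  0.13  ] [ 0.5299 -0.1071  0.13  ] 0.047659492046363064 [ 0.5239 -0.1301  0.13  ]
[ 0.5071 -0.1952  0.1   ] [ 0.542 -0.06   0.1  ] 0.139629949874217 [ 0.5245 -0.1276  0.1   ] 14.464800482492643
w 0.013330470957810647 [ 0.5258 -0.1227  0.13  ]
```

Call:
apply_moves([
  {"fingers": 87.6,"delta_pos": [0,-1,45],"angular": [0,0,-0.2]},
  {"fingers": 87.6,"delta_pos": [0,-1,90],"angular": [0,0,-0.2]},
  {"fingers": 60,"delta_pos": [0,-1,120],"angular": [0,0,-0.2]},
  {"fingers": 40,"delta_pos": [0,-1,137],"angular": [0,0,-0.2]},
  {"fingers": 30,"delta_pos": [0,-1,137],"angular": [0,0,-0.2]},
  {"fingers": 20,"delta_pos": [0,-1,137],"angular": [0,0,-0.2]},
  {"fingers": 0,"delta_pos": [0,-1,137],"angular": [0,0,-0.2]},
  {"fingers": 0,"delta_pos": [0,-1,137],"angular": [0,0,-0.2]},
  {"fingers": 0,"delta_pos": [0,-1,137],"angular": [0,0,-0.2]},
  {"fingers": 0,"delta_pos": [0,-1,137],"angular": [0,0,-0.2]},
])

```text
clock: 3.9
tool_pos: [0.5257, -0.1258, 0.0988]
orientation: [-179.9, 0.0, -104.2]
force: [-0.9, -0.5, -0.2]
opening: 0.0292
gripper_force: 0.0
```

Run:
```python
from h import *
o=ctrl.get_obs();print(o)
```

```text
{'clock': 3.9, 'joint_pos': array([  7.3278,  14.8748, -25.9971,   0.0005, -49.0668, -21.576 ]), 'qvel': array([-0.0577,  0.3559, -0.0917, -0.0152,  0.1044,  0.0532]), 'tau': array([  0.0555, -44.8178,  23.6464,   5.6419,   0.0065,  -0.0006]), 'tool_pos': array([ 0.5257, -0.1258,  0.0988]), 'orientation': array([-179.9429,    0.0222, -104.2479]), 'force': array([-0.9199, -0.4929, -0.1765]), 'moment': array([0.0145, 0.0519, 0.0133]), 'gripper_force': 0.0, 'opening': 0.029245718415446625}
```

Call:
apply_moves([
  {"fingers": 20,"delta_pos": [2.5,0.7,0],"angular": [0,0,0.2]},
  {"fingers": 0,"delta_pos": [2.5,0.7,0],"angular": [0,0,0.2]},
  {"fingers": 0,"delta_pos": [2.5,0.7,0],"angular": [0,0,0.2]},
  {"fingers": 0,"delta_pos": [2.5,0.7,0],"angular": [0,0,0.2]},
  {"fingers": 0,"delta_pos": [2.5,0.7,0],"angular": [0,0,0.2]},
  {"fingers": 0,"delta_pos": [2.5,0.7,0],"angular": [0,0,0.2]},
])

```text
clock: 4.5
tool_pos: [0.5241, -0.1281, 0.0982]
orientation: [180.0, -0.0, -104.4]
force: [-1.1, -1.3, 0.1]
opening: 0.0116
gripper_force: 30.0
```

Run:
```python
from h import *
o=ctrl.get_obs();print({k:o[k] for k in('clock','tool_pos','orientation','force','moment','opening','gripper_force')})
```

```text
{'clock': 4.5, 'tool_pos': array([ 0.5241, -0.1281,  0.0982]), 'orientation': array([ 179.9918,   -0.0123, -104.4432]), 'force': array([-1.0788, -1.3386,  0.1492]), 'moment': array([-0.3338,  0.2987, -0.0247]), 'opening': 0.011588792934508142, 'gripper_force': 29.994137585163116}
```

Grasp is good (opening 11.6 mm, 30 N). Lifting straight up.

Call:
apply_moves([
  {"fingers": 0,"delta_pos": [0,0,-10],"angular": [0,0,0]},
  {"fingers": 0,"delta_pos": [0,0,-25],"angular": [0,0,0]},
  {"fingers": 0,"delta_pos": [0,0,-50],"angular": [0,0,0]},
  {"fingers": 0,"delta_pos": [0,0,-80],"angular": [0,0,0]},
  {"fingers": 0,"delta_pos": [0,0,-115],"angular": [0,0,0]},
  {"fingers": 0,"delta_pos": [0,0,-150],"angular": [0,0,0]},
  {"fingers": 0,"delta_pos": [0,0,-150],"angular": [0,0,0]},
])

```text
clock: 5.2
tool_pos: [0.5266, -0.1283, 0.2541]
orientation: [-179.5, 0.1, -104.4]
force: [0.8, -0.3, -1.9]
opening: 0.0118
gripper_force: 30.0
```

```bash
cat >> h.py <<'E'
S0=np.array([.5517,.1721,0]);RS=R.from_euler('z',-14.2,degrees=True).as_matrix()
def st(p): return S0+RS@(np.asarray(p)/1e3)
def cardpose(ex,ez,lean,y=0,L=88.2):
    "tool pose for card edge at stand x ex, z ez, lean deg (+ back)"
    Rl=RS@R.from_euler('y',lean,degrees=True).as_matrix()
    return st([ex,y,ez])+Rl@[0,0,L/1e3], Rl@np.array([[0,-1,0],[-1,0,0],[0,0,-1.]])
def show(T=None):
    o=ctrl.get_obs();print({k:o[k] for k in('clock','tool_pos','orientation','force','moment','opening','gripper_force')})
E
python3 - <<'E'
from h import *
show()
s=120;l=np.radians(20)
print(goto(*cardpose(1-s*np.sin(l),11.5+s*np.cos(l),-20)))
im=ctrl.snapshot("scene");cv2.imwrite("pics/s2.png",im[:,:,::-1])
E
```

```text
{'clock': 5.2, 'tool_pos': array([ 0.5266, -0.1283,  0.2541]), 'orientation': array([-179.5136,    0.0979, -104.4044]), 'force': array([ 0.7592, -0.2976, -1.9132]), 'moment': array([ 0.0684, -0.0128,  0.0411]), 'opening': 0.011836964100049181, 'gripper_force': 29.99172806739807}
(array([-296.8402,  120.9682,   46.4252]), array([19.5134,  0.0602, -0.2196]))
```

View pics/s2.png

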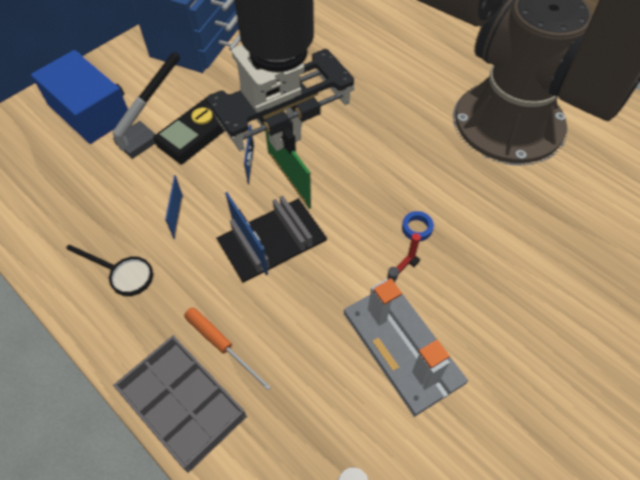

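The scene view shows the green card hanging upright from the gripper at (290,170), with the blue card still in its slot at (246,232). Moving to the leaned hover over the stand.

Call:
apply_moves([
  {"fingers": 0,"delta_pos": [-40,15,0],"angular": [2,0,0]},
  {"fingers": 0,"delta_pos": [-85,35,0],"angular": [5,0,0]},
  {"fingers": 0,"delta_pos": [-130,55,0],"angular": [8,0,0]},
  {"fingers": 0,"delta_pos": [-175,75,0],"angular": [11,0,0]},
  {"fingers": 0,"delta_pos": [-220,95,5],"angular": [14,0,0]},
  {"fingers": 0,"delta_pos": [-260,110,15],"angular": [17,0,0]},
  {"fingers": 0,"delta_pos": [-290,120,30],"angular": [19.5,0,-0.2]},
  {"fingers": 0,"delta_pos": [-297,121,40],"angular": [19.5,0,-0.2]},
  {"fingers": 0,"delta_pos": [-297,121,40],"angular": [19.5,0,-0.2]},
  {"fingers": 0,"delta_pos": [-297,121,40],"angular": [19.5,0,-0.2]},
])

```text
clock: 6.25
tool_pos: [0.4809, 0.1889, 0.2078]
orientation: [-160.6, -0.1, -104.3]
force: [0.9, 0.9, -1.3]
opening: 0.0118
gripper_force: 30.0
```

Run:
```python
from h import *
T=tool();im=ctrl.snapshot("wrist");cv2.imwrite("pics/w3.png",im[:,:,::-1])
show();l=np.radians(20)
for s in(120,70,40,0):
  print(s,goto(*cardpose(1-s*np.sin(l),11.5+s*np.cos(l),-20),T=T))
```

```text
{'clock': 6.3, 'tool_pos': array([0.4813, 0.1889, 0.2084]), 'orientation': array([-160.5333,   -0.0548, -104.3285]), 'force': array([ 0.3811,  0.2943, -1.6787]), 'moment': array([0.3528, 1.3406, 0.0193]), 'opening': 0.01191295715773115, 'gripper_force': 29.99933749437332}
120 (array([-1.0469, -2.1737,  1.5038]), array([ 0.5654, -0.1412, -0.0354]))
70 (array([-1.1702, -2.6671, 51.5012]), array([ 0.5654, -0.1412, -0.0354]))
40 (array([-1.2442, -2.9631, 81.4996]), array([ 0.5654, -0.1412, -0.0354]))
0 (array([ -1.3429,  -3.3577, 121.4976]), array([ 0.5654, -0.1412, -0.0354]))
```

View pics/w3.png

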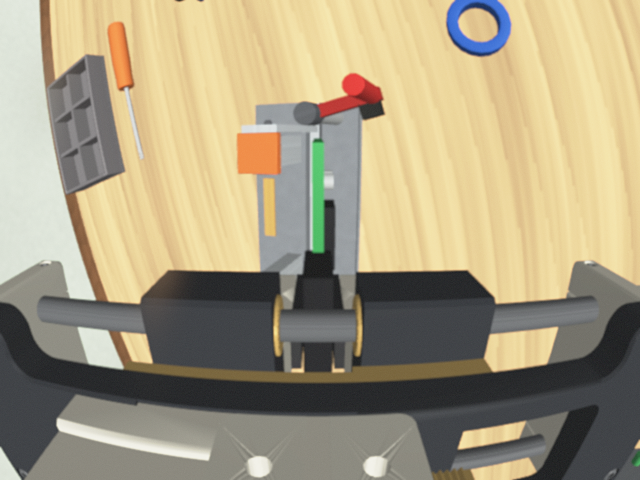

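Wrist view: the leaned card's top edge is at column 318, clear of the -y hook at (259,153); the slot lies below and the clip is still open at (355,85). Lowering along the card plane, partway first.

Call:
apply_moves([
  {"fingers": 0,"delta_pos": [-1,-2,5],"angular": [0.5,0,0]},
  {"fingers": 0,"delta_pos": [-1,-3,30],"angular": [0.5,0,0]},
  {"fingers": 0,"delta_pos": [-1,-3,55],"angular": [0.5,0,0]},
  {"fingers": 0,"delta_pos": [-1,-3,75],"angular": [0.5,0,0]},
  {"fingers": 0,"delta_pos": [-1,-3,80],"angular": [0.5,0,0]},
  {"fingers": 0,"delta_pos": [-1,-3,80],"angular": [0.5,0,0]},
  {"fingers": 0,"delta_pos": [-1,-3,80],"angular": [0.5,0,0]},
])

```text
clock: 7.0
tool_pos: [0.5105, 0.1834, 0.1348]
orientation: [-160.0, 0.0, -104.3]
force: [0.0, 0.1, -0.0]
opening: 0.012
gripper_force: 30.0
```

Run:
```python
from h import *
T=tool();im=ctrl.snapshot("wrist");cv2.imwrite("pics/w4.png",im[:,:,::-1])
show();l=np.radians(20)
for b in blobs(mask(im,'orange'),60): print(b,onz('wrist',*b[1],.114,T))
print(proj('wrist',st([9,-60.5,114]),T), proj('wrist',st([-8,-45,114]),T))
C=T[:3,3]+T[:3,:3]@[.07,0,-.0018];print('corner pred',proj('wrist',C,T),proj('wrist',C-T[:3,:3]@[0,.0025,0],T))
for b in blobs(mask(im,'green'),60): print(b)
for s in(40,20,5,0):
  print(s,goto(*cardpose(1-s*np.sin(l),11.5+s*np.cos(l),-20),T=T))
```

```text
{'clock': 7.05, 'tool_pos': array([0.5105, 0.1837, 0.135 ]), 'orientation': array([-159.9398,    0.058 , -104.2679]), 'force': array([-0.3547,  0.8696, -0.9368]), 'moment': array([ 0.4078,  1.4232, -0.0025]), 'opening': 0.011900339988511357, 'gripper_force': 29.999481439590454}
(np.int32(502), array([98.1076, 45.5876]), array([85,  6, 22, 75], dtype=int32)) [ 0.6429 -0.0012  0.114 ]
(np.int32(1923), array([244.7467, 157.6214]), array([216, 129,  57,  58], dtype=int32)) [0.5424 0.1126 0.114 ]
[239.3199 156.5948] [268.1701 186.3907]
corner pred [317.4228 140.5768] [311.4241 140.5856]
(np.int32(1372), array([317.5853, 198.8411]), array([311, 140,  15, 114], dtype=int32))
40 (array([0.8311, 1.122 , 2.62  ]), array([-0.0471, -0.0101, -0.0993]))
20 (array([ 0.8276,  1.1384, 22.62  ]), array([-0.0471, -0.0101, -0.0993]))
5 (array([ 0.825 ,  1.1508, 37.62  ]), array([-0.0471, -0.0101, -0.0993]))
0 (array([ 0.8241,  1.1549, 42.62  ]), array([-0.0471, -0.0101, -0.0993]))
```

Call:
apply_moves([
  {"fingers": 0,"delta_pos": [0.8,1,12],"angular": [0,0,0]},
  {"fingers": 0,"delta_pos": [0.8,1,22],"angular": [0,0,0]},
  {"fingers": 0,"delta_pos": [0.8,1,28],"angular": [0,0,0]},
  {"fingers": 0,"delta_pos": [0.8,1,34],"angular": [0,0,0]},
  {"fingers": 0,"delta_pos": [0.8,1,38],"angular": [0,0,0]},
  {"fingers": 0,"delta_pos": [0.8,1,41],"angular": [0,0,0]},
  {"fingers": 0,"delta_pos": [0.8,1,41],"angular": [0,0,0]},
  {"fingers": 0,"delta_pos": [0.8,1,41],"angular": [0,0,0]},
])

```text
clock: 7.85
tool_pos: [0.5225, 0.1793, 0.0951]
orientation: [-160.0, -0.0, -104.3]
force: [0.6, -0.0, -1.6]
opening: 0.0116
gripper_force: 30.0
```

Run:
```python
from h import *
show();T=tool()
for ex,ez,le in((1,11.5,-20),(1,12,-14),(.7,12,-8),(.4,12,-2),(0,12,2),(0,12,5)):
  print(le,*goto(*cardpose(ex,ez,le),T=T))
```

```text
{'clock': 7.85, 'tool_pos': array([0.5225, 0.1793, 0.0951]), 'orientation': array([-159.9925,   -0.0308, -104.2619]), 'force': array([ 0.5763, -0.0354, -1.5665]), 'moment': array([ 0.4322,  1.419 , -0.0164]), 'opening': 0.011588649995599882, 'gripper_force': 29.9994894862175}
-20 [-0.1546 -0.5704  0.9798] [-0.0075 -0.0501 -0.0476]
-14 [-0.1624 -9.9608  0.9944] [-6.0075 -0.0476 -0.0502]
-8 [ -0.1709 -18.7971   2.3371] [-12.0075  -0.0449  -0.0527]
-2 [ -0.1801 -27.4324   4.6251] [-18.0075  -0.0422  -0.0551]
2 [ -0.1863 -32.8413   6.5945] [-22.0075  -0.0404  -0.0566]
5 [ -0.1914 -37.0757   8.4364] [-25.0075  -0.0389  -0.0578]
```

In the slot without contact. Straightening to a 3° back lean.

Call:
apply_moves([
  {"fingers": 0,"delta_pos": [0,-5,1],"angular": [-3,0,0]},
  {"fingers": 0,"delta_pos": [0,-10,1],"angular": [-6,0,0]},
  {"fingers": 0,"delta_pos": [0,-14.5,1.5],"angular": [-9,0,0]},
  {"fingers": 0,"delta_pos": [0,-19,2.3],"angular": [-12,0,0]},
  {"fingers": 0,"delta_pos": [0,-23,3.4],"angular": [-15,0,0]},
  {"fingers": 0,"delta_pos": [0,-27.5,4.6],"angular": [-18,0,0]},
  {"fingers": 0,"delta_pos": [0,-30.5,5.6],"angular": [-20,0,0]},
  {"fingers": 0,"delta_pos": [0,-33,6.6],"angular": [-22,0,0]},
  {"fingers": 0,"delta_pos": [0,-34.5,7.2],"angular": [-23,0,0]},
  {"fingers": 0,"delta_pos": [0,-34.5,7.2],"angular": [-23,0,0]},
])

```text
clock: 8.85
tool_pos: [0.5568, 0.1708, 0.0998]
orientation: [177.0, -0.0, -104.3]
force: [0.6, -0.6, -2.0]
opening: 0.0117
gripper_force: 30.0
```

Run:
```python
from h import *
show();T=tool()
for ex,ez,le in((0,11.5,3),(0,11.5,4),(0,10.5,5),(0,10,5.5)):
  print(le,*goto(*cardpose(ex,ez,le),T=T))
```

```text
{'clock': 8.85, 'tool_pos': array([0.5568, 0.1708, 0.0998]), 'orientation': array([ 176.9913,   -0.0287, -104.2995]), 'force': array([ 0.597 , -0.5919, -1.9887]), 'moment': array([-0.042 , -0.1106,  0.0764]), 'opening': 0.011712093408813674, 'gripper_force': 29.99825745820999}
3 [-0.0332  0.6448  0.2669] [ 0.0087 -0.0234 -0.1009]
4 [-0.036  -0.8945  0.2801] [-0.9913 -0.0225 -0.1011]
5 [-0.0392 -2.4858  1.3188] [-1.9913 -0.0217 -0.1013]
5.5 [-0.0408 -3.2811  1.8482] [-2.4913 -0.0212 -0.1014]
```

Call:
apply_moves([
  {"fingers": 0,"delta_pos": [0,-1,0.5],"angular": [-1,0,0]},
  {"fingers": 0,"delta_pos": [0,-2.5,1],"angular": [-2,0,0]},
  {"fingers": 0,"delta_pos": [0,-2.5,1.5],"angular": [-2,0,0]},
  {"fingers": 0,"delta_pos": [0,-2.5,1.5],"angular": [-2,0,0]},
])

```text
clock: 9.25
tool_pos: [0.5586, 0.1702, 0.0984]
orientation: [175.0, -0.0, -104.3]
force: [-0.6, -0.1, -0.9]
opening: 0.0115
gripper_force: 30.0
```

Run:
```python
from h import *
show();T=tool()
for ex,ez,le in((0,10,5),(0,9.5,5.5)):
  print(le,*goto(*cardpose(ex,ez,le),T=T))
```

```text
{'clock': 9.25, 'tool_pos': array([0.5586, 0.1702, 0.0984]), 'orientation': array([ 175.0052,   -0.0315, -104.2631]), 'force': array([-0.5681, -0.0515, -0.9272]), 'moment': array([ 0.0147, -0.202 , -0.0205]), 'opening': 0.011459122882742867, 'gripper_force': 29.99899059534073}
5 [-0.1544 -0.5571  0.4544] [-0.0052 -0.0258 -0.0656]
5.5 [-0.1555 -1.3703  0.9559] [-0.5052 -0.0256 -0.0657]
```

Call:
apply_moves([
  {"fingers": 0,"delta_pos": [0,-0.5,0.6],"angular": [0,0,0]},
  {"fingers": 0,"delta_pos": [0,-0.8,1.2],"angular": [-0.3,0,0]},
  {"fingers": 0,"delta_pos": [0,-0.8,1.2],"angular": [-0.3,0,0]},
])

```text
clock: 9.55
tool_pos: [0.5588, 0.1701, 0.0982]
orientation: [174.7, -0.0, -104.2]
force: [-5.6, -1.1, 8.9]
opening: 0.0116
gripper_force: 30.0
```

Run:
```python
from h import *
show()
im=ctrl.snapshot("wrist");cv2.imwrite("pics/w5.png",im[60:330,140:460,::-1])
im=cv2.imread("pics/w5.png");cv2.imwrite("pics/w5.png",cv2.resize(im,None,fx=2,fy=2))
```

```text
{'clock': 9.55, 'tool_pos': array([0.5588, 0.1701, 0.0982]), 'orientation': array([ 174.6882,   -0.0284, -104.2323]), 'force': array([-5.5657, -1.1295,  8.9181]), 'moment': array([ 0.1688,  1.8678, -0.1079]), 'opening': 0.011622872752359454, 'gripper_force': 30.006330013275146}
```

View pics/w5.png

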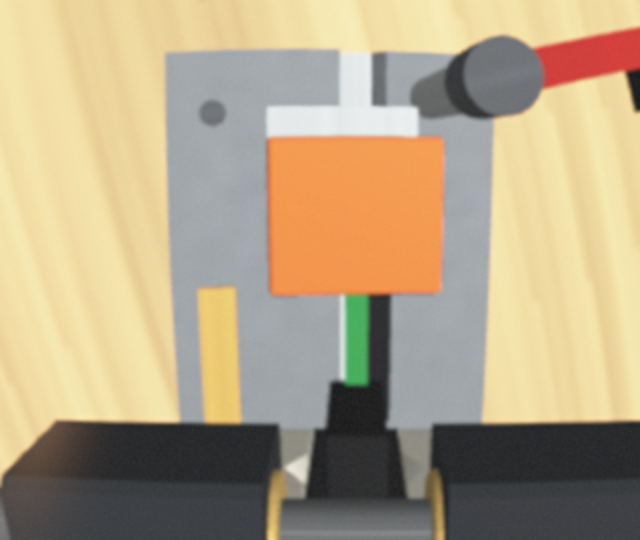

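The crop shows the card's top edge (green, crop (357,340)) under the hook. Forces show the floor (+9 N) and posts (about -6 N) in contact. Releasing.

Call:
apply_moves([
  {"fingers": 14,"delta_pos": [0,0,0],"angular": [0,0,0]},
  {"fingers": 20,"delta_pos": [0,0,0],"angular": [0,0,0]},
  {"fingers": 30,"delta_pos": [0,0,0],"angular": [0,0,0]},
  {"fingers": 36,"delta_pos": [0,0,0],"angular": [0,0,0]},
  {"fingers": 36,"delta_pos": [0,0,0],"angular": [0,0,0]},
])

```text
clock: 10.1
tool_pos: [0.5592, 0.17, 0.097]
orientation: [174.7, -0.0, -104.2]
force: [-0.2, -0.2, -0.4]
opening: 0.0346
gripper_force: 0.0
```

Run:
```python
from h import *
show()
```

```text
{'clock': 10.1, 'tool_pos': array([0.5592, 0.17  , 0.097 ]), 'orientation': array([ 174.694 ,   -0.0427, -104.2468]), 'force': array([-0.2405, -0.1911, -0.4248]), 'moment': array([-0.039 , -0.2312,  0.0095]), 'opening': 0.0346007657045098, 'gripper_force': 0.0}
```

Call:
apply_moves([
  {"fingers": 36,"delta_pos": [0,0,-15],"angular": [0,0,0]},
  {"fingers": 36,"delta_pos": [0,0,-35],"angular": [0,0,0]},
  {"fingers": 36,"delta_pos": [0,0,-70],"angular": [0,0,0]},
  {"fingers": 36,"delta_pos": [0,0,-110],"angular": [0,0,0]},
  {"fingers": 36,"delta_pos": [0,0,-140],"angular": [5,0,0]},
  {"fingers": 36,"delta_pos": [0,0,-140],"angular": [5,0,0]},
  {"fingers": 36,"delta_pos": [0,0,-140],"angular": [5,0,0]},
])

```text
clock: 10.8
tool_pos: [0.5714, 0.1672, 0.2373]
orientation: [179.7, 0.1, -104.2]
force: [-0.2, -0.3, -0.9]
opening: 0.0363
gripper_force: 0.0
```

Run:
```python
from h import *
T=tool();show()
im=ctrl.snapshot("wrist");cv2.imwrite("pics/w6.png",im[40:340,100:500,::-1]);
a=cv2.imread("pics/w6.png");s=ctrl.snapshot("scene")[170:430,200:500,::-1]
cv2.imwrite("pics/w6.png",np.vstack([a,cv2.resize(s,(400,300))]))
for b in blobs(mask(im,'green'),30): print(b,onz('wrist',*b[1],.1,T))
for p in([7.7,-70,100],[7.7,70,100],[8,-22,130]): print(proj('wrist',st(p),T))
for b in blobs(mask(im,'red'),30): print(b)
```

```text
{'clock': 10.8, 'tool_pos': array([0.5714, 0.1672, 0.2373]), 'orientation': array([ 179.7373,    0.0547, -104.2099]), 'force': array([-0.1858, -0.2511, -0.9475]), 'moment': array([-0.0087,  0.094 ,  0.031 ]), 'opening': 0.03626846753247712, 'gripper_force': 0.0}
(np.int32(193), array([333.9689, 184.0155]), array([330, 171,   9,  27], dtype=int32)) [0.5502 0.1398 0.1   ]
(np.int32(105), array([332.2381, 267.4857]), array([329, 259,   8,  18], dtype=int32)) [0.5683 0.2087 0.1   ]
(np.int32(357), array([503.8571, 471.6975]), array([482, 462,  43,  18], dtype=int32)) [0.404  0.5788 0.1   ]
[332.7457 136.2367]
[331.0945 299.7144]
[333.7161 203.0211]
(np.int32(925), array([426.0227, 100.4108]), array([383,  86,  77,  29], dtype=int32))
```

View pics/w6.png

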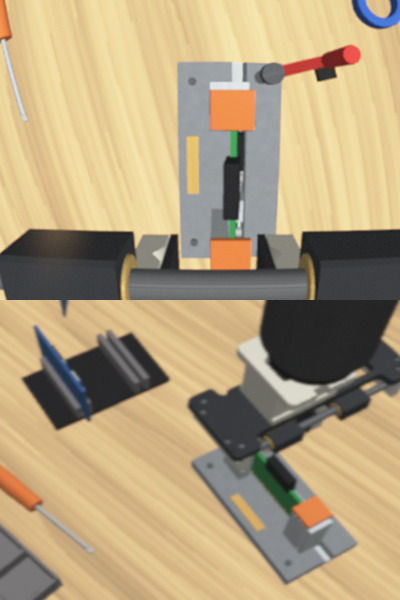

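The card stands alone, leaning back under both hooks (top edge column 334, predicted 333), and the blue card is still in the rack. Pin top is now at about (451,94).

```bash
cat >> h.py <<'E'
def pinpose(a,z,y=0): # clip angle deg -> stand x,y
    a=np.radians(a);return st([-24-50*np.cos(a),-90+50*np.sin(a),z])
E
python3 - <<'E'
from h import *
T=tool()
p=onz('wrist',451,94,.147,T);q=RS.T@(p-S0)*1e3;print(p,q,np.hypot(q[0]+24,q[1]+90),np.degrees(np.arctan2(q[1]+90,-q[0]-24)))
Rm=R.from_euler('xyz',[180,0,-104.2],degrees=True).as_matrix()
for z in(.2,.122): print(goto([*pinpose(-15.5,0)[:2],z],Rm,T))
E
```

```text
[0.4569 0.0893 0.147 ] [ -71.5605 -103.5365  147.    ] 49.449361907827516 -15.887265554326175
(array([103.0559,  92.0312,  36.2909]), array([ 0.4054, -0.0789, -0.054 ]))
(array([102.9483,  91.4793, 114.2889]), array([ 0.4054, -0.0789, -0.054 ]))
```

Call:
apply_moves([
  {"fingers": 55,"delta_pos": [35,30,0],"angular": [0.4,0,0]},
  {"fingers": 55,"delta_pos": [70,60,0],"angular": [0.4,0,0]},
  {"fingers": 55,"delta_pos": [103,92,5],"angular": [0.4,0,0]},
  {"fingers": 55,"delta_pos": [103,92,30],"angular": [0.4,0,0]},
  {"fingers": 55,"delta_pos": [103,92,45],"angular": [0.4,0,0]},
  {"fingers": 55,"delta_pos": [103,92,45],"angular": [0.4,0,0]},
])

```text
clock: 11.5
tool_pos: [0.4554, 0.0887, 0.1895]
orientation: [179.9, -0.2, -104.3]
force: [0.2, -0.2, 0.8]
opening: 0.0548
gripper_force: 0.0
```

Run:
```python
from h import *
T=tool();show()
im=ctrl.snapshot("wrist");cv2.imwrite("pics/w7.png",im[:,:,::-1]);
for b in blobs(mask(im,'red'),30): print(b)
Rm=R.from_euler('xyz',[180,0,-104.2],degrees=True).as_matrix()
for z in(.2,.122): print(goto([*pinpose(-15.7,0)[:2],z],Rm,T))
```

```text
{'clock': 11.5, 'tool_pos': array([0.4554, 0.0887, 0.1895]), 'orientation': array([ 179.8597,   -0.2283, -104.2994]), 'force': array([ 0.1751, -0.2469,  0.7865]), 'moment': array([-0.0003,  0.0493, -0.0017]), 'opening': 0.054785568279811465, 'gripper_force': 0.0}
(np.int32(1445), array([302.2699, 249.1336]), array([260, 229,  68,  46], dtype=int32))
(array([ -0.8776,  -0.7858, -10.5325]), array([ 0.1405, -0.2282, -0.0997]))
(array([-1.1884, -0.9767, 67.4666]), array([ 0.1405, -0.2282, -0.0997]))
```

View pics/w7.png

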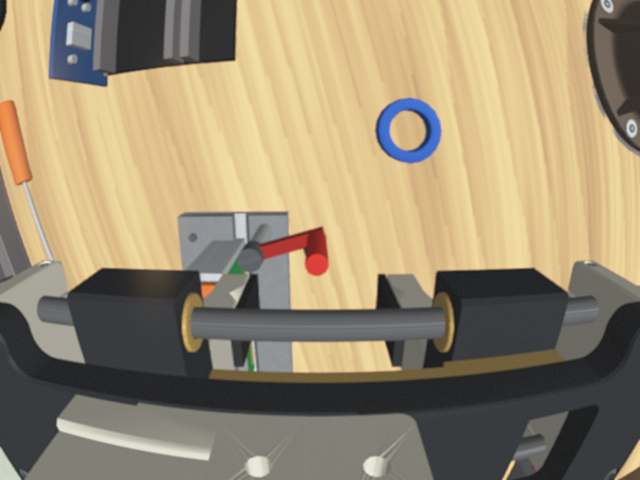

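Wrist view: the pin top at (317,264) is centred between the fingers. Descending and pinching.

Call:
apply_moves([
  {"fingers": 50,"delta_pos": [-1,-1,25],"angular": [0,0,0]},
  {"fingers": 45,"delta_pos": [-1,-1,50],"angular": [0,0,0]},
  {"fingers": 40,"delta_pos": [-1,-1,67],"angular": [0,0,0]},
  {"fingers": 25,"delta_pos": [-1,-1,67],"angular": [0,0,0]},
  {"fingers": 18,"delta_pos": [-1,-1,67],"angular": [0,0,0]},
  {"fingers": 10,"delta_pos": [-1,-1,67],"angular": [0,0,0]},
  {"fingers": 5,"delta_pos": [-1,-1,67],"angular": [0,0,0]},
  {"fingers": 5,"delta_pos": [-1,-1,67],"angular": [0,0,0]},
])

```text
clock: 12.35
tool_pos: [0.4568, 0.09, 0.1257]
orientation: [180.0, -0.1, -104.3]
force: [-9.2, 1.1, 6.7]
opening: 0.0129
gripper_force: 30.0
```

Run:
```python
from h import *
T=tool();show();q=RS.T@(T[:3,3]-S0)*1e3
a0=np.degrees(np.arctan2(q[1]+90,-q[0]-24));print(q,np.hypot(q[0]+24,q[1]+90),a0)
for a in np.arange(-10,92,10).tolist()+[92]: print(round(a),goto(pinpose(a,T[2,3]*1e3),T[:3,:3],T)[0]-goto(pinpose(a0,T[2,3]*1e3),T[:3,:3],T)[0])
```

```text
{'clock': 12.35, 'tool_pos': array([0.4568, 0.09  , 0.1257]), 'orientation': array([ 179.9743,   -0.0936, -104.2756]), 'force': array([-9.1548,  1.072 ,  6.6652]), 'moment': array([0.2706, 3.3519, 0.036 ]), 'opening': 0.012905027403751868, 'gripper_force': 30.001116693019867}
[ -71.8126 -102.8995  125.7095] 49.522145478100896 -15.098521758969893
-10 [-4.3403  0.9722 -0.0067]
0 [-13.0217   1.7432  -0.0205]
10 [-21.7051   0.9951  -0.035 ]
20 [-30.1266  -1.2495  -0.0498]
30 [-38.0305  -4.9225  -0.0643]
40 [-45.1764  -9.9121  -0.0782]
50 [-51.3474 -16.0668  -0.0911]
60 [-56.3559 -23.1995  -0.1024]
70 [-60.0496 -31.0937  -0.112 ]
80 [-62.3165 -39.5093  -0.1195]
90 [-63.0876 -48.1907  -0.1246]
92 [-63.0594 -49.9357  -0.1254]
```

Pinched. Swinging the clip along its arc.

Call:
apply_moves([
  {"fingers": 5,"delta_pos": [-1,1,-1],"angular": [0,0,0]},
  {"fingers": 5,"delta_pos": [-4.3,2,-1],"angular": [0,0,0]},
  {"fingers": 5,"delta_pos": [-9,2.5,-1],"angular": [0,0,0]},
  {"fingers": 5,"delta_pos": [-13,2.7,-1],"angular": [0,0,0]},
  {"fingers": 5,"delta_pos": [-17.5,2.5,-1],"angular": [0,0,0]},
  {"fingers": 5,"delta_pos": [-21.7,2,-1],"angular": [0,0,0]},
  {"fingers": 5,"delta_pos": [-26,1,-1],"angular": [0,0,0]},
  {"fingers": 5,"delta_pos": [-30,-0.2,-1],"angular": [0,0,0]},
  {"fingers": 5,"delta_pos": [-30,-0.2,-1],"angular": [0,0,0]},
])

```text
clock: 13.25
tool_pos: [0.4631, 0.119, 0.1257]
orientation: [179.8, -0.2, -104.3]
force: [-13.7, 2.1, 6.0]
opening: 0.0126
gripper_force: 30.0
```

Run:
```python
from h import *
T=tool();show();print('F tool',T[:3,:3].T@ctrl.get_obs()['force']);q=RS.T@(T[:3,3]-S0)*1e3
a0=np.degrees(np.arctan2(q[1]+90,-q[0]-24));print(q,np.hypot(q[0]+24,q[1]+90),a0)
for a in np.arange(25,92,5).tolist()+[92]: print(round(a),goto(pinpose(a,T[2,3]*1e3),T[:3,:3],T)[0]-goto(pinpose(a0,T[2,3]*1e3),T[:3,:3],T)[0])
```

```text
{'clock': 13.25, 'tool_pos': array([0.4631, 0.119 , 0.1257]), 'orientation': array([ 179.825 ,   -0.1721, -104.3297]), 'force': array([-13.6808,   2.1145,   6.0281]), 'moment': array([ 0.9064,  5.2548, -0.2282]), 'opening': 0.012550512413140896, 'gripper_force': 29.998181462287903}
F tool [ 1.3554 13.7968 -5.9819]
[-72.8628 -73.224  125.738 ] 51.66244092333155 18.948844658092575
25 [-4.8992 -1.9639 -0.0207]
30 [-8.7728 -3.9692 -0.0385]
35 [-12.4569  -6.3045  -0.0567]
40 [-15.9234  -8.952   -0.0752]
45 [-19.146  -11.8916  -0.0938]
50 [-22.1002 -15.1008  -0.1125]
55 [-24.7634 -18.5553  -0.131 ]
60 [-27.1153 -22.2288  -0.1493]
65 [-29.1382 -26.0933  -0.1672]
70 [-30.8165 -30.1194  -0.1845]
75 [-32.1376 -34.2764  -0.2012]
80 [-33.0913 -38.5328  -0.2171]
85 [-33.6705 -42.8561  -0.232 ]
90 [-33.8706 -47.2134  -0.2459]
92 [-33.8441 -48.9584  -0.2512]
```

Call:
apply_moves([
  {"fingers": 20,"delta_pos": [0,0,0],"angular": [0,0,0]},
  {"fingers": 24,"delta_pos": [0,0,0],"angular": [0,0,0]},
  {"fingers": 24,"delta_pos": [0,0,0],"angular": [0,0,0]},
])

```text
clock: 13.55
tool_pos: [0.4668, 0.12, 0.1268]
orientation: [-179.8, 0.0, -104.2]
force: [0.3, -0.1, 0.8]
opening: 0.0232
gripper_force: 0.0
```

Run:
```python
from h import *
T=tool();show();q=RS.T@(T[:3,3]-S0)*1e3;print(q)
for n in('wrist','scene','top'):
    im=ctrl.snapshot(n)
    for b in blobs(mask(im,'red'),8):
        print(n,b)
for a in(0,10,19,25): print(a,[proj(n,pinpose(a,147),T) for n in('wrist','scene','top')])
```

```text
{'clock': 13.55, 'tool_pos': array([0.4668, 0.12  , 0.1268]), 'orientation': array([-179.807 ,    0.0444, -104.2255]), 'force': array([ 0.3364, -0.0551,  0.806 ]), 'moment': array([ 0.0319,  0.049 , -0.0448]), 'opening': 0.02322038118699454, 'gripper_force': 0.0}
[-69.491  -71.3118 126.8049]
wrist (np.int32(2982), array([307.7398, 263.6781]), array([250, 227,  94,  83], dtype=int32))
scene (np.int32(45), array([409.2   , 269.9111]), array([405, 267,  10,   7], dtype=int32))
top (np.int32(50), array([ 40.76, 419.62]), array([ 37, 416,   9,   8], dtype=int32))
0 [array([328.3479, 272.8128]), array([421.0087, 241.3357]), array([258.5023, 296.2381])]
10 [array([326.2645, 292.5374]), array([423.9149, 245.5335]), array([254.1632, 294.7482])]
19 [array([321.3684, 309.0405]), array([425.8104, 249.6081]), array([250.545 , 292.7782])]
25 [array([316.6569, 319.1979]), array([426.6659, 252.4323]), array([248.331 , 291.1588])]
```

Run:
```python
from h import *
T=tool();im=ctrl.snapshot('wrist')
h=cv2.cvtColor(im,cv2.COLOR_RGB2HSV)
m=mask(im,'red')&((h[...,2]>150).astype(np.uint8))
for b in blobs(m,30):print(b)
for v in(120,180,210):
    print(v,[(b[0],b[1],b[2]) for b in blobs(mask(im,'red')&((h[...,2]>v).astype(np.uint8)),60)])
for r in range(228,312,4):
    c=np.where(mask(im,'red')[r])[0]; print(r,c.min(),c.max(),h[r,c,2][::4])
for uv in((331,297),(331,294)):
    q=RS.T@(onz('wrist',*uv,.147,T)-S0)*1e3;print(q,np.hypot(q[0]+24,q[1]+90))
```

```text
(np.int32(1023), array([281.6901, 245.5161]), array([250, 231,  68,  29], dtype=int32))
(np.int32(932), array([327.676 , 289.6781]), array([310, 248,  31,  62], dtype=int32))
120 [(np.int32(1131), array([282.6499, 245.1645]), array([250, 230,  69,  31], dtype=int32)), (np.int32(1301), array([326.9139, 282.6149]), array([310, 244,  31,  66], dtype=int32))]
180 [(np.int32(898), array([281.0145, 245.9421]), array([250, 233,  65,  26], dtype=int32)), (np.int32(617), array([325.4814, 297.765 ]), array([310, 286,  31,  23], dtype=int32))]
210 [(np.int32(591), array([325.5279, 298.1574]), array([310, 286,  31,  23], dtype=int32))]
228 254 255 [114]
232 251 272 [158 168 145 121 112 113]
236 252 289 [170 189 188 188 186 174 147 122 113 112]
240 252 308 [178 190 189 186 188 185 185 188 184 178 166 135 117 109 117]
244 250 326 [162 189 186 188 186 187 186 184 186 186 189 188 187 188 179 159 134 114
 115 131]
248 256 334 [186 188 189 186 185 187 183 187 186 190 188 186 187 187 186 132 119 129
 146 142]
252 273 334 [182 186 187 186 189 188 186 186 185 188 125 117 121 134 150 165]
256 292 334 [192 186 189 186 188 123 114 118 131 146 159]
260 306 335 [138 133 113 117 123 136 154 164]
264 311 336 [ 98 116 118 127 142 156 167]
268 311 336 [102 117 116 125 140 157 166]
272 311 337 [107 117 118 127 139 155 166]
276 311 337 [107 116 118 125 139 154 164]
280 312 338 [112 117 118 131 144 155 169]
284 312 338 [113 115 117 133 146 156 166]
288 312 339 [112 159 227 232 232 230 187]
292 311 339 [130 230 229 231 229 230 232 205]
296 310 340 [192 229 228 230 230 229 230 231]
300 310 340 [215 227 229 228 229 230 231 230]
304 311 340 [225 228 229 228 229 230 229 230]
308 313 337 [219 222 223 223 225 224 224]
[-75.4985 -79.8626 147.    ] 52.48678254170441
[-75.4806 -81.2203 147.    ] 52.22387414908618
```

Run:
```python
from h import *
T=tool()
for uv in((325.5,301),(325.5,299)):
    q=RS.T@(onz('wrist',*uv,.147,T)-S0)*1e3;print(q,np.hypot(q[0]+24,q[1]+90),np.degrees(np.arctan2(q[1]+90,-q[0]-24)))
q0=RS.T@(T[:3,3]-S0)*1e3
print('tool',q0)
for p in(q[:2]-[0,20],q[:2]-[0,35]): print(goto(st([*p,126]),T[:3,:3],T)[0])
```

```text
[-73.3516 -78.2278 147.    ] 50.73624004495614 13.416498494759876
[-73.3445 -79.1423 147.    ] 50.52493688011866 12.409478766149777
tool [-69.9131 -71.8376 126.2674]
[27.3077  3.4084  0.2636]
[42.3077  3.3955  0.2658]
```

Run:
```python
from h import *
T=tool()
Rm=T[:3,:3]@R.from_euler('z',-77,degrees=True).as_matrix()
print(goto(st([-73.3,-78.5,165]),Rm,T),goto(st([-73.3,-78.5,124]),Rm,T))
```

```text
(array([  6.6709,   3.2934, -38.7392]), array([  0.,   0., -77.])) (array([6.665 , 3.3863, 2.2607]), array([  0.,   0., -77.]))
```

Call:
apply_moves([
  {"fingers": 40,"delta_pos": [3,2,-15],"angular": [0,0,0]},
  {"fingers": 50,"delta_pos": [6.7,3.4,-39],"angular": [0,0,0]},
  {"fingers": 50,"delta_pos": [6.7,3.4,-39],"angular": [0,0,-8]},
  {"fingers": 50,"delta_pos": [6.7,3.4,-39],"angular": [0,0,-16]},
  {"fingers": 50,"delta_pos": [6.7,3.4,-39],"angular": [0,0,-24]},
  {"fingers": 50,"delta_pos": [6.7,3.4,-39],"angular": [0,0,-32]},
  {"fingers": 50,"delta_pos": [6.7,3.4,-39],"angular": [0,0,-40]},
  {"fingers": 50,"delta_pos": [6.7,3.4,-39],"angular": [0,0,-48]},
  {"fingers": 50,"delta_pos": [6.7,3.4,-39],"angular": [0,0,-56]},
  {"fingers": 50,"delta_pos": [6.7,3.4,-39],"angular": [0,0,-64]},
])

```text
clock: 14.75
tool_pos: [0.4611, 0.1138, 0.1651]
orientation: [-180.0, -0.1, -39.9]
force: [-0.4, -0.1, -0.3]
opening: 0.0499
gripper_force: 0.0
```

Run:
```python
from h import *
T=tool();show()
im=ctrl.snapshot('wrist');h=cv2.cvtColor(im,cv2.COLOR_RGB2HSV)
for b in blobs(mask(im,'red')&((h[...,2]>205).astype(np.uint8)),60):
    print(b,RS.T@(onz('wrist',*b[1],.147,T)-S0)*1e3)
Rm=R.from_euler('xyz',[180,0,-27.2],degrees=True).as_matrix()
print(goto(st([-73.3,-78.5,165]),Rm,T),goto(st([-73.3,-78.5,124]),Rm,T))
```

```text
{'clock': 14.75, 'tool_pos': array([0.4611, 0.1138, 0.1651]), 'orientation': array([-179.9755,   -0.1137,  -39.9267]), 'force': array([-0.3658, -0.0517, -0.2883]), 'moment': array([-0.0344,  0.116 ,  0.0116]), 'opening': 0.04992606365148199, 'gripper_force': 0.0}
(np.int32(432), array([315.3079, 277.4167]), array([304, 267,  24,  22], dtype=int32)) [-72.7317 -78.4985 147.    ]
(array([ 0.1024, -0.273 ,  0.1125]), array([ -0.0118,  -0.116 , -12.7266])) (array([ 0.0211, -0.2554, 41.1124]), array([ -0.0118,  -0.116 , -12.7266]))
```

The pin top is measured again at stand (-72.7,-78.5), under the tool. Descending and pinching along the tangent.

Call:
apply_moves([
  {"fingers": 50,"delta_pos": [0,-0.3,0],"angular": [0,0,-8]},
  {"fingers": 50,"delta_pos": [0,-0.3,15],"angular": [0,0,-12.7]},
  {"fingers": 40,"delta_pos": [0,-0.3,40],"angular": [0,0,-12.7]},
  {"fingers": 30,"delta_pos": [0,-0.3,40],"angular": [0,0,-12.7]},
  {"fingers": 20,"delta_pos": [0,-0.3,40],"angular": [0,0,-12.7]},
  {"fingers": 10,"delta_pos": [0,-0.3,40],"angular": [0,0,-12.7]},
  {"fingers": 5,"delta_pos": [0,-0.3,40],"angular": [0,0,-12.7]},
  {"fingers": 5,"delta_pos": [0,-0.3,40],"angular": [0,0,-12.7]},
  {"fingers": 5,"delta_pos": [0,-0.3,40],"angular": [0,0,-12.7]},
])

```text
clock: 15.7
tool_pos: [0.4618, 0.1144, 0.126]
orientation: [-179.9, -0.2, -27.5]
force: [-2.4, 0.4, 6.4]
opening: 0.013
gripper_force: 30.0
```

Run:
```python
from h import *
T=tool();show();q=RS.T@(T[:3,3]-S0)*1e3
a0=np.degrees(np.arctan2(q[1]+90,-q[0]-24.5));print(q,np.hypot(q[0]+24.5,q[1]+90),a0)
for k,a in enumerate(np.r_[a0+8*np.arange(1,10),a0+77,91]):
  print(round(a-a0,1),goto(pinpose(a,T[2,3]*1e3),T[:3,:3],T)[0]-goto(pinpose(a0,T[2,3]*1e3),T[:3,:3],T)[0])
```

```text
{'clock': 15.7, 'tool_pos': array([0.4618, 0.1144, 0.126 ]), 'orientation': array([-179.9231,   -0.1582,  -27.5469]), 'force': array([-2.406 ,  0.3698,  6.3953]), 'moment': array([ 0.3021,  0.7362, -0.0073]), 'opening': 0.012971383145465913, 'gripper_force': 30.00184804201126}
[-73.0306 -77.9665 125.9504] 50.00024156493137 13.925986989425033
8.0 [ 0.5569 -6.9534  0.0109]
16.0 [  2.0761 -13.7616   0.0242]
24.0 [  4.528  -20.2921   0.0397]
32.0 [  7.865  -26.4178   0.0572]
40.0 [ 12.022  -32.0194   0.0762]
48.0 [ 16.9181 -36.988    0.0964]
56.0 [ 22.4581 -41.2269   0.1173]
64.0 [ 28.5341 -44.6535   0.1387]
72.0 [ 35.0278 -47.2011   0.1601]
77.0 [ 39.2427 -48.3242   0.1732]
77.1 [ 39.3058 -48.338    0.1734]
```

Call:
apply_moves([
  {"fingers": 5,"delta_pos": [0.2,-3.5,0],"angular": [0,0,4]},
  {"fingers": 5,"delta_pos": [0.6,-7,0],"angular": [0,0,8]},
  {"fingers": 5,"delta_pos": [1.2,-10.4,0],"angular": [0,0,12]},
  {"fingers": 5,"delta_pos": [2.1,-13.8,0],"angular": [0,0,16]},
  {"fingers": 5,"delta_pos": [3.2,-17.1,0],"angular": [0,0,20]},
  {"fingers": 5,"delta_pos": [4.5,-20.3,0],"angular": [0,0,24]},
  {"fingers": 5,"delta_pos": [7.9,-26.4,0],"angular": [0,0,32]},
  {"fingers": 5,"delta_pos": [12,-32,0],"angular": [0,0,40]},
  {"fingers": 5,"delta_pos": [12,-32,0],"angular": [0,0,40]},
])

```text
clock: 16.6
tool_pos: [0.4878, 0.1382, 0.126]
orientation: [-179.8, -0.0, -67.8]
force: [-3.2, 3.9, 7.8]
opening: 0.0131
gripper_force: 30.0
```

Run:
```python
from h import *
T=tool();show();q=RS.T@(T[:3,3]-S0)*1e3
a0=np.degrees(np.arctan2(q[1]+90,-q[0]-24.5));print(q,np.hypot(q[0]+24.5,q[1]+90),a0)
for k,a in enumerate(np.r_[a0+6*np.arange(1,7),89,90,91.]):
  print(round(a-a0,1),goto(pinpose(a,T[2,3]*1e3),T[:3,:3],T)[0]-goto(pinpose(a0,T[2,3]*1e3),T[:3,:3],T)[0])
```

```text
{'clock': 16.6, 'tool_pos': array([0.4878, 0.1382, 0.126 ]), 'orientation': array([-179.8108,   -0.0387,  -67.8178]), 'force': array([-3.2191,  3.9257,  7.7581]), 'moment': array([ 1.526 ,  1.1429, -0.0158]), 'opening': 0.013129060004035038, 'gripper_force': 30.008060038089752}
[-53.65   -48.5724 125.9648] 50.65540021897079 54.86841592891506
6.0 [ 0.3879 -5.2192  0.0175]
12.0 [  1.3192 -10.3692   0.0351]
18.0 [  2.7838 -15.3937   0.0527]
24.0 [  4.7655 -20.2375   0.0701]
30.0 [  7.2428 -24.8477   0.087 ]
36.0 [ 10.1883 -29.1737   0.1032]
34.1 [  9.2227 -27.8599   0.0982]
35.1 [  9.7342 -28.567    0.1009]
36.1 [ 10.2579 -29.265    0.1036]
```

Call:
apply_moves([
  {"fingers": 5,"delta_pos": [0.4,-5.2,0],"angular": [0,0,6]},
  {"fingers": 5,"delta_pos": [1.3,-10.4,0],"angular": [0,0,12]},
  {"fingers": 5,"delta_pos": [2.8,-15.4,0],"angular": [0,0,18]},
  {"fingers": 5,"delta_pos": [4.8,-20.2,0],"angular": [0,0,24]},
  {"fingers": 5,"delta_pos": [7.2,-24.8,0],"angular": [0,0,30]},
  {"fingers": 5,"delta_pos": [10,-28.7,0],"angular": [0,0,35.5]},
  {"fingers": 5,"delta_pos": [10,-29,0],"angular": [0,0,35.5]},
  {"fingers": 5,"delta_pos": [10,-29,0],"angular": [0,0,35.5]},
])

```text
clock: 17.4
tool_pos: [0.5185, 0.1402, 0.126]
orientation: [-179.8, 0.1, -103.1]
force: [-0.1, 5.7, 4.4]
opening: 0.0128
gripper_force: 30.0
```

Run:
```python
from h import *
T=tool();show();q=RS.T@(T[:3,3]-S0)*1e3
print(q,np.hypot(q[0]+24.5,q[1]+90),np.degrees(np.arctan2(q[1]+90,-q[0]-24.5)))
print(T[:3,:3].T@ctrl.get_obs()['force'])
```

```text
{'clock': 17.4, 'tool_pos': array([0.5185, 0.1402, 0.126 ]), 'orientation': array([-179.787 ,    0.1398, -103.0634]), 'force': array([-0.0508,  5.7419,  4.4325]), 'moment': array([ 1.9415,  0.3408, -0.116 ]), 'opening': 0.012806852411308318, 'gripper_force': 30.00481814146042}
[-24.377  -39.0513 126.0257] 50.948813997801714 90.13827953687806
[-5.5926  1.3309 -4.4239]
```

Call:
apply_moves([
  {"fingers": 5,"delta_pos": [-0.5,-1,0],"angular": [0,0,1]},
  {"fingers": 5,"delta_pos": [-0.5,-1.2,0],"angular": [0,0,1]},
  {"fingers": 5,"delta_pos": [-0.5,-1.2,0],"angular": [0,0,1]},
])

```text
clock: 17.7
tool_pos: [0.5192, 0.1401, 0.126]
orientation: [-179.8, 0.1, -104.1]
force: [-2.2, 5.2, 4.7]
opening: 0.0135
gripper_force: 30.0
```

Run:
```python
from h import *
T=tool();show();q=RS.T@(T[:3,3]-S0)*1e3
print(q,np.hypot(q[0]+24.5,q[1]+90),np.degrees(np.arctan2(q[1]+90,-q[0]-24.5)))
print(T[:3,:3].T@ctrl.get_obs()['force'])
```

```text
{'clock': 17.7, 'tool_pos': array([0.5192, 0.1401, 0.126 ]), 'orientation': array([-179.8301,    0.0995, -104.0528]), 'force': array([-2.2355,  5.2044,  4.7218]), 'moment': array([ 1.6635,  0.9918, -0.1513]), 'opening': 0.013511853989546636, 'gripper_force': 30.005333125591278}
[-23.663  -38.9901 125.9857] 51.01674482514161 90.94008065047029
[-4.514   3.4183 -4.7241]
```

Call:
apply_moves([
  {"fingers": 18,"delta_pos": [0,0,0],"angular": [0,0,0]},
  {"fingers": 26,"delta_pos": [0,0,0],"angular": [0,0,0]},
  {"fingers": 28,"delta_pos": [0,0,0],"angular": [0,0,0]},
  {"fingers": 28,"delta_pos": [0,0,-15],"angular": [0,0,0]},
  {"fingers": 28,"delta_pos": [0,0,-40],"angular": [0,0,0]},
  {"fingers": 28,"delta_pos": [0,0,-80],"angular": [0,0,0]},
  {"fingers": 28,"delta_pos": [0,0,-110],"angular": [0,0,0]},
  {"fingers": 28,"delta_pos": [10,0,-110],"angular": [0,0,0]},
  {"fingers": 28,"delta_pos": [10,0,-110],"angular": [0,0,0]},
])

```text
clock: 18.6
tool_pos: [0.5156, 0.1287, 0.2354]
orientation: [-179.9, 0.0, -104.1]
force: [-0.7, -0.6, -0.8]
opening: 0.0282
gripper_force: 0.0
```

Run:
```python
from h import *
T=tool();show()
im=ctrl.snapshot('wrist');h=cv2.cvtColor(im,cv2.COLOR_RGB2HSV)
for b in blobs(mask(im,'red')&((h[...,2]>205).astype(np.uint8)),60):
    q=RS.T@(onz('wrist',*b[1],.147,T)-S0)*1e3;print('pin',b,q,np.degrees(np.arctan2(q[1]+90,-q[0]-24.5)))
for b in blobs(mask(im,'red'),60):print('red',b)
for b in blobs(mask(im,'green'),30): print('green',b,RS.T@(onz('wrist',*b[1],.1,T)-S0)*1e3)
for n in('scene','top'):
    s=ctrl.snapshot(n)
    for c in('green','blue','red'):
        for b in blobs(mask(s,c),40): print(n,c,b)
    s0=cv2.imread(f"pics/{n}0.png")[:,:,::-1].copy()
    for b in blobs(mask(s0,'blue'),40): print(' before',b)
```

```text
{'clock': 18.6, 'tool_pos': array([0.5156, 0.1287, 0.2354]), 'orientation': array([-179.8795,    0.0181, -104.0967]), 'force': array([-0.6599, -0.5797, -0.7974]), 'moment': array([ 0.0664,  0.1219, -0.0504]), 'opening': 0.02816706499584642, 'gripper_force': 0.0}
pin (np.int32(242), array([317.0207, 255.0289]), array([308, 247,  19,  17], dtype=int32)) [-23.8374 -39.7487 147.    ] 90.75542032139533
red (np.int32(937), array([317.1526, 229.6169]), array([308, 188,  19,  76], dtype=int32))
green (np.int32(217), array([282.2719, 247.1705]), array([277, 237,  11,  22], dtype=int32)) [  5.2626 -30.3358 100.    ]
green (np.int32(72), array([292.1667, 279.3194]), array([288, 270,   9,  20], dtype=int32)) [ -2.4326  -1.4349 100.    ]
scene green (np.int32(574), array([405.0122, 328.5366]), array([389, 301,  37,  53], dtype=int32))
scene blue (np.int32(17761), array([96.641, 48.655]), array([  0,   0, 244, 142], dtype=int32))
scene blue (np.int32(326), array([173.4141, 206.3528]), array([167, 181,  14,  50], dtype=int32))
scene blue (np.int32(403), array([247.7022, 232.0099]), array([229, 199,
[... 1136 characters left out ...]
ray([614, 385,  19,  36], dtype=int32))
top blue (np.int32(190), array([635.4316, 395.1895]), array([628, 384,  12,  30], dtype=int32))
 before (np.int32(366), array([459.6393, 204.8825]), array([442, 187,  37,  37], dtype=int32))
 before (np.int32(2933), array([612.506 , 220.2523]), array([583, 193,  57,  55], dtype=int32))
 before (np.int32(366), array([389.7541, 222.6448]), array([357, 213,  67,  24], dtype=int32))
 before (np.int32(60), array([471.8, 301.1]), array([465, 292,  16,  18], dtype=int32))
 before (np.int32(1726), array([619.2711, 351.343 ]), array([593, 323,  47,  56], dtype=int32))
 before (np.int32(245), array([296.5755, 349.4163]), array([284, 336,  26,  27], dtype=int32))
```

Run:
```python
from h import *
T=tool()
for r in(240,250,256): print(RS.T@(onz('wrist',277.5,r,.1,T)-S0)*1e3)
print(ctrl.close_job())
```

```text
[  8.3199 -37.0957 100.    ]
[  8.5681 -28.4302 100.    ]
[  8.7269 -23.1579 100.    ]
the job is handed in; nothing more can be done
None
```

The job is handed in at about 19 s. The green card stands in the test stand, leaning back on its posts under both hooks. The red clip is closed and released at about 1.58 rad. The blue card is still in the rack, and the gripper is clear of everything.

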